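# Preheat the warming plate, stopper and load the syrup flasks, set to keep warm

### The arm

A 6-joint arm with a two-finger parallel gripper is mounted at the origin on the work surface. World frame = base frame: x ahead of the robot, y to its left, z up, the work surface at z = 0. Lengths are in m, angles in rad, forces in N, time in s.
With the tool pointing down it reaches from about 0.275 to 0.875 m from the base axis. Payload 12.5 kg.
Tool frame: the origin (TCP) lies midway between the tips of the shut fingers; the grasp point (between the pads) lies 19 mm behind it; z points along the fingers, y is the line along which they close (so a half turn about z gives the same grasp; the last joint's range is limited). The gripper opens to 85 mm and grips with 20 to 120 N. Pads are 22 mm wide; open, the fingers measure 114 mm over their backs; the gripper's body (76 mm by 85 mm) begins 54 mm behind the grasp point. The pads swing forward as they close: fully open they stand 13 mm farther back than shut.
Start: joints at [1.123, 0.351, 1.652, -0, 1.139, -0.085], TCP at [0.195, 0.514, 0.231] pointing down, gripper open.
Joint ranges: [-2.75, 2.75], [-0.79, 2.1], [0.01, 2.65], [-1.57, 4.71], [0.07, 3.14], [-2.87, 2.87]. Speed limits (rad/s): [2.22, 2.22, 2.79, 3.14, 3.14, 3.14].

### API

Orientations are given as a unit quaternion [w, x, y, z].
In Python, from bench import arm gives the robot as it stands. The module is installed in compiled form; this text tells all that it offers.
- The arm moves only by the tool carry_out, never from a script. Its argument "plan" is a list of rows, each a list of 3 entries, a list of its own where there are three numbers: the shift along the world's x, y, z each as a share of 200 mm, from -1 to 1, then the turn, a rotation vector about the world's x, y, z each as a share of 120 degrees, from -1 to 1, then the opening, from 0 (shut) to 1 (fully open). A call has 1 to 5 rows; each row is the pose to reach, as a shift and turn from the pose commanded when the call began; what a row does not reach only later rows make up. A row lasts 1/10 s, in which the tool goes at most 50 mm and 8.59 degrees, less where a joint would pass 70% of its speed; a pose out of reach is approached as far as the arm can. A call with a number of a shift or a turn outside -1 to 1 is refused whole. A call with a gripper value outside its range is refused whole. The fingers move at their own pace and stop on an object; "newtons" is the grip in N (left out, the last holds). Time passes only in rows, so rows that repeat a pose let the fingers close. It gives the time, the measured TCP pose, the force, the opening and the grip force at its end, in the units of the state.
- arm.observe(): the state, without advancing time (a new reading comes with each control period).
- arm.read_camera(name): name is "scene" or "top" or "wrist"; returns a dict with "color" (480x640x3 uint8, red, green, blue), "K" (3x3 intrinsics, pixels), "extrinsics" (4x4, takes a point from camera to world coordinates); the wrist camera has in their place "mount" (4x4, takes a point from camera to tool coordinates, whose origin is the TCP and whose axes are the flange's). Camera axes: x right, y up, looking along -z (the intrinsics and any distortion apply to the point x, -y, -z); pixel columns grow to the right and rows downward; lengths in m; the calibration is good to about 2 mm. A picture is of the moment at which its call begins: read the wrist's pose just before it. There is no depth.
- arm.finish_job(): hands the job in; it is judged then, once.
Trained networks look in the newest picture that a camera, given by its name, has taken for a name from the list of things; names that differ only in an ending like _2 or _b are one class to them, and where a whole thing is asked for, a point or a joint stands for the part that bears it (a point fixed in the world has none). Each returns a list of dicts, best first, with "confidence" (0 to 1); they miss things now and then, are a little off and sometimes report something else, mostly with a low value. They report only what shows in the picture. A call takes as long as a camera call.
- arm.search_frame(name, camera): "xy" ([column, row] as shares, 0 to 1, of the picture: columns of its width, rows of its height, amid what is visible of it).
The state is a dict: "time_s": time; "joint_pos": joint angles; "joint_velocities": joint speeds; "joint_torque": joint torques, N m; "eef_pos": TCP position; "tcp_rot": TCP orientation; "wrist_force": force on the tool from outside, world axes, zero at the start; "wrist_torque": the same for the moment, N m; "grip_width": finger opening in m; "finger_force": force on a finger pad.
Only numpy, scipy, OpenCV 4.12 (cv2) and the standard library are available. Lean on these libraries where they do the work, as an engineer would, in place of code of your own. Each camera call takes 0.05 s, during which the arm holds its last target. There are 200 camera calls.

### The job

Preheat the empty warming plate by turning its heat knob clockwise past both clicks to high (red dot). With it on high, put a stopper fully home in every syrup flask and stand all the flasks upright and wholly on the plate, and only then click the knob back one step to keep warm (yellow dot) and leave it there. Leave the cookie jar, the cake slate and the tongs alone.

Things in the scene. Friction and masses are not known exactly. Their poses are not given: they have to be found in the camera images.
- warmer: warming plate fixed to the counter: dark slab 160 mm deep (x) by 360 mm long (y) with a bare aluminium top 30 mm above the counter; a black console, 34 mm high, continues it at its -y end (y = -181 to -296 mm). Origin: under the middle of the plate, at counter level; z up. Turned up to 0.1 rad
- plate_top (a point): middle of the warming plate's flat top (30 mm above the counter); x and y axes along the warmer's depth and length. A flask stands wholly on the plate when its origin is within 38 mm of this point in x and 138 mm in y
- heat_knob (a joint): heat knob angle in rad, growing clockwise seen from above. Three sprung detents: 0 off (white dot), 1.047 keep warm (yellow), 2.094 high (red). It starts off. Let go, it springs into the nearest detent; clicking over takes up to 0.13 N m, the humps lying half way between (0.52 rad off). End stops at -0.1 and 2.2
- knob_grip (a point): on the knob's axis, 66 mm above the counter: where to pinch its upright grey bar, 56 mm long (point x), 16 mm thick (point y), top 76 mm and foot 42 mm above the counter; round skirt of 32 mm radius under it. White line on the bar's -x half. Turns with the knob; when off, its x is the warmer's x. Axis at x = -10, y = -240 mm of the warmer
- flask1: cream stoneware flask, open, upright, 115 mm tall, about 0.5 kg, heavy foot: body 84 mm across up to 48 mm height, sloping shoulder to 72 mm, then a straight neck 51 mm across (grip it there, stoppered or not). Origin: centre of its underside, z up. May be absent (None): two or three are set out
- mouth1 (a point): centre of the mouth of flask1, at rim height (115 mm above its underside); the neck's bore is 41 mm across
- stopper1: tapered cork stopper, 51 mm tall, 60 g, fits any flask: plug 28 mm across at its foot, 38 mm at 22 mm height; dark collar 48 mm across, 5 mm thick, that rests on the flask's rim; upright grip 26 mm across, 24 mm high. Origin: centre of the foot, z up; fully home it is 22 mm below the mouth point. Starts in the rest, foot 4 mm above the counter; one may be spare
- flask2: blue-green stoneware flask, open, upright, 115 mm tall, about 0.5 kg, heavy foot: body 84 mm across up to 48 mm height, sloping shoulder to 72 mm, then a straight neck 51 mm across (grip it there, stoppered or not). Origin: centre of its underside, z up. May be absent (None): two or three are set out
- mouth2 (a point): centre of the mouth of flask2, at rim height (115 mm above its underside); the neck's bore is 41 mm across
- stopper2: tapered cork stopper, 51 mm tall, 60 g, fits any flask: plug 28 mm across at its foot, 38 mm at 22 mm height; dark collar 48 mm across, 5 mm thick, that rests on the flask's rim; upright grip 26 mm across, 24 mm high. Origin: centre of the foot, z up; fully home it is 22 mm below the mouth point. Starts in the rest, foot 4 mm above the counter; one may be spare
- flask3: terracotta stoneware flask, open, upright, 115 mm tall, about 0.5 kg, heavy foot: body 84 mm across up to 48 mm height, sloping shoulder to 72 mm, then a straight neck 51 mm across (grip it there, stoppered or not). Origin: centre of its underside, z up. May be absent (None): two or three are set out
- mouth3 (a point): centre of the mouth of flask3, at rim height (115 mm above its underside); the neck's bore is 41 mm across
- stopper3: tapered cork stopper, 51 mm tall, 60 g, fits any flask: plug 28 mm across at its foot, 38 mm at 22 mm height; dark collar 48 mm across, 5 mm thick, that rests on the flask's rim; upright grip 26 mm across, 24 mm high. Origin: centre of the foot, z up; fully home it is 22 mm below the mouth point. Starts in the rest, foot 4 mm above the counter; one may be spare
- rest: wooden stopper rest fixed to the counter, 70 mm (its x) by 300 mm (its y) and 26 mm high, with three holes at y = -100, 0 and 100 mm; origin under its centre
- cookie_jar: bystander: closed glass jar of cookies, 100 mm across and 138 mm tall, origin under its centre; leave it alone
- cake_slate: bystander: round slate, 180 mm across, with slices of cake, 48 mm tall, origin under its centre; leave it alone
- tongs: bystander: steel serving tongs, 185 mm long, lying flat behind the warmer; origin under the middle; leave them alone

How it is judged:
By the outcome, as a careful person would: the job done as asked, in the order asked, and still so for the second after the job is handed in, with the robot touching nothing.
Of flask1, flask2, flask3 only 2 to 3 are there at a start; the rules pass over those that are not, and their reading is None.
At some moment in a run one of flask1, flask2, flask3 may be knocked a few centimetres aside while the robot is not near it.
It also fails if it takes over 208 s, if anything falls off the work surface, if the arm or the gripper's body presses on something with over 40 N, if the wrist force passes 120 N, or if a joint passes its speed limit or range.

## Working session

There is one attempt and no reset: what is moved stays moved. The work goes in short steps, Python scripts to look and compute and a tool call to move; the robot and the scene stay as the last step left them, time stands still between calls to the robot, and variables do not carry over. Pictures are saved under pics/ and viewed, at most 14 in all, crops included, and the job is handed in when it is done.

Besides the shell and the picture viewer there is one more tool, called in YAML: its name, and indented under it one key for each argument. carry_out: Moves the arm, as the interface text tells. Shift numbers are shares of 200 mm and turn numbers shares of 120 degrees, none past 1 either way. Its arguments: {"type":"object","properties":{"plan":{"type":"array","items":{"type":"array"}},"newtons":{"type":"number"}},"required":["plan"]}

```bash
mkdir -p pics; cat > h.py <<'E'
import numpy as np, cv2, json
from scipy.spatial.transform import Rotation as R
from bench import arm
def cam(name):
    s=arm.observe(); c=arm.read_camera(name)
    if 'extrinsics' in c: T=np.array(c['extrinsics'])
    else:
        q=s['tcp_rot']; P=np.eye(4); P[:3,:3]=R.from_quat([q[1],q[2],q[3],q[0]]).as_matrix(); P[:3,3]=s['eef_pos']
        T=P@np.array(c['mount'])
    return c['color'],np.array(c['K']),T
def save(img,f): cv2.imwrite('pics/'+f,img[:,:,::-1])
def ray(uv,K,T):
    d=np.linalg.inv(K)@[uv[0],uv[1],1]; d=np.array([d[0],-d[1],-d[2]])
    return T[:3,3],T[:3,:3]@d
def atz(uv,K,T,z):
    o,d=ray(uv,K,T); return o+d*(z-o[2])/d[2]
def tri(rays):
    A=np.zeros((3,3));b=np.zeros(3)
    for o,d in rays:
        d=d/np.linalg.norm(d);M=np.eye(3)-np.outer(d,d);A+=M;b+=M@o
    return np.linalg.solve(A,b)
def proj(p,K,T):
    q=T[:3,:3].T@(np.array(p)-T[:3,3]); q=K@[q[0],-q[1],-q[2]]; return q[:2]/q[2]
E
python3 - <<'E'
from h import *
np.set_printoptions(precision=3,suppress=True)
for n in ['scene','top','wrist']:
    im,K,T=cam(n); save(im,n+'0.png'); print(n,K.tolist(),T.round(3).tolist())
    if n=='wrist': continue
    for o in ['flask1','flask2','flask3','mouth1','stopper1','rest','warmer','heat_knob','cookie_jar','cake_slate','tongs']:
        print(o,[(round(d['xy'][0]*640),round(d['xy'][1]*480),round(d['confidence'],2)) for d in arm.search_frame(o,n)][:4])
print(arm.observe())
E
```

```text
scene [[590.2782568777067, 0.0, 323.04376300829927], [0.0, 590.2782568777067, 233.31502317255342], [0.0, 0.0, 1.0]] [[0.654, -0.617, 0.438, 1.148], [0.757, 0.522, -0.394, -0.471], [0.015, 0.589, 0.808, 1.089], [0.0, 0.0, 0.0, 1.0]]
flask1 [(332, 167, 0.88), (282, 209, 0.88), (377, 150, 0.85)]
flask2 [(332, 167, 0.88), (282, 209, 0.88), (377, 150, 0.85)]
flask3 [(332, 167, 0.88), (282, 209, 0.88), (377, 150, 0.85)]
mouth1 [(281, 210, 0.97), (372, 150, 0.91), (183, 257, 0.56), (329, 167, 0.55)]
stopper1 [(144, 286, 0.87), (182, 257, 0.86), (221, 234, 0.71)]
rest [(182, 268, 0.79)]
warmer [(311, 284, 0.6)]
heat_knob [(245, 314, 0.84)]
cookie_jar [(177, 380, 0.57)]
cake_slate [(465, 176, 0.88), (331, 169, 0.48)]
tongs []
top [[473.17244788826673, 0.0, 314.85822779358193], [0.0, 473.17244788826673, 237.35226972753], [0.0, 0.0, 1.0]] [[-0.028, 0.978, -0.205, 0.386], [-1.0, -0.028, 0.004, 0.031], [-0.002, 0.205, 0.979, 1.205], [0.0, 0.0, 0.0, 1.0]]
flask1 [(252, 317, 0.82), (325, 304, 0.61), (459, 313, 0.44)]
flask2 [(252, 317, 0.82), (325, 304, 0.61), (459, 313, 0.44)]
flask3 [(252, 317, 0
[... 416 characters left out ...]
74026490699, 0.0, 323.35942568392454], [0.0, 402.1774026490699, 240.52207976580863], [0.0, 0.0, 1.0]] [[0.356, -0.896, -0.265, 0.127], [0.935, 0.341, 0.1, 0.539], [0.001, -0.283, 0.959, 0.374], [0.0, 0.0, 0.0, 1.0]]
{'time_s': 1.25, 'joint_pos': array([ 1.123,  0.351,  1.652, -0.   ,  1.139, -0.085]), 'joint_velocities': array([ 0.   , -0.   , -0.002, -0.003,  0.001,  0.002]), 'joint_torque': array([ -0.003, -50.604, -29.163,  -0.   ,   0.001,  -0.   ]), 'eef_pos': array([0.195, 0.514, 0.231]), 'tcp_rot': array([0.   , 0.18 , 0.984, 0.   ]), 'wrist_force': array([-1.317,  0.655, -0.274]), 'wrist_torque': array([-0.033, -0.037, -0.005]), 'finger_force': 0.0, 'grip_width': 0.08532936286659647}
```

View pics/scene0.png

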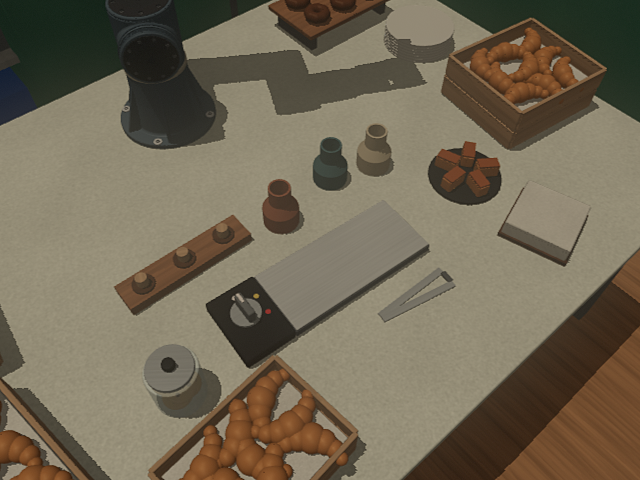

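View pics/top0.png

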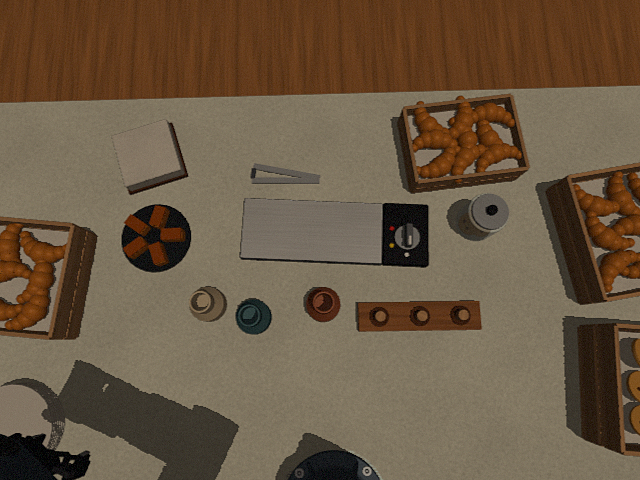

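Scene view: terracotta mouth at about (280,186), teal (331,145), cream (376,131); stoppers (142,275), (182,249), (222,226); knob (245,305). Top view: mouths (321,301), (250,314), (203,300); stoppers (461,313), (420,314), (379,314); knob (407,236); plate corners about (244,198), (383,203), (382,265), (240,259). All three flasks are present.

```bash
python3 - <<'E'
from h import *
np.set_printoptions(precision=4,suppress=True)
ts,K1,T1=cam('scene'); tt,K2,T2=cam('top')
P={'m3':((280,186),(321,301)),'m2':((331,145),(250,314)),'m1':((376,131),(203,300)),
'sA':((142,275),(461,313)),'sB':((182,249),(420,314)),'sC':((222,226),(379,314)),'knob':((243,299),(407,235))}
for k,(a,b) in P.items():
    p=tri([ray(a,K1,T1),ray(b,K2,T2)]); print(k,p,proj(p,K1,T1)-a,proj(p,K2,T2)-b)
for c in [(244,198),(383,203),(382,265),(240,259)]: print('plate',atz(c,K2,T2,.03))
for c in [(428,205),(427,266)]: print('cons',atz(c,K2,T2,.034))
for c in [(385,201),(429,246),(296,333),(255,279)]: print('plateS',atz(c,K1,T1,.03))
b=tt[185:285,230:440]; cv2.imwrite('pics/t1.png',cv2.resize(np.vstack([b,tt[280:340,180:390]])[:,:,::-1],None,fx=3.6,fy=3.6,interpolation=2))
E
```

```text
m3 [0.4648 0.0161 0.1149] [ 0.3672 -0.0394] [0.2964 0.1858]
m2 [0.4413 0.1807 0.114 ] [-0.6452  0.1086] [-0.549  -0.3628]
m1 [0.4764 0.2886 0.1166] [-0.9908  0.2257] [-0.8606 -0.5779]
sA [ 0.4308 -0.3193  0.0575] [ 0.516  -0.0015] [0.3979 0.2016]
sB [ 0.4306 -0.2215  0.0593] [ 0.9849 -0.0247] [0.7689 0.4189]
sC [ 0.4339 -0.1227  0.0584] [ 0.5056 -0.0262] [0.3988 0.2329]
knob [ 0.6206 -0.1999  0.0775] [ 1.0718 -0.0931] [0.7589 0.42  ]
plate [0.7413 0.2063 0.03  ]
plate [ 0.7176 -0.1517  0.03  ]
plate [ 0.5567 -0.1399  0.03  ]
plate [0.582 0.216 0.03 ]
cons [ 0.7078 -0.2661  0.034 ]
cons [ 0.5504 -0.2514  0.034 ]
plateS [0.597  0.2153 0.03  ]
plateS [0.7505 0.2001 0.03  ]
plateS [ 0.7244 -0.1549  0.03  ]
plateS [ 0.5721 -0.1414  0.03  ]
```

View pics/t1.png

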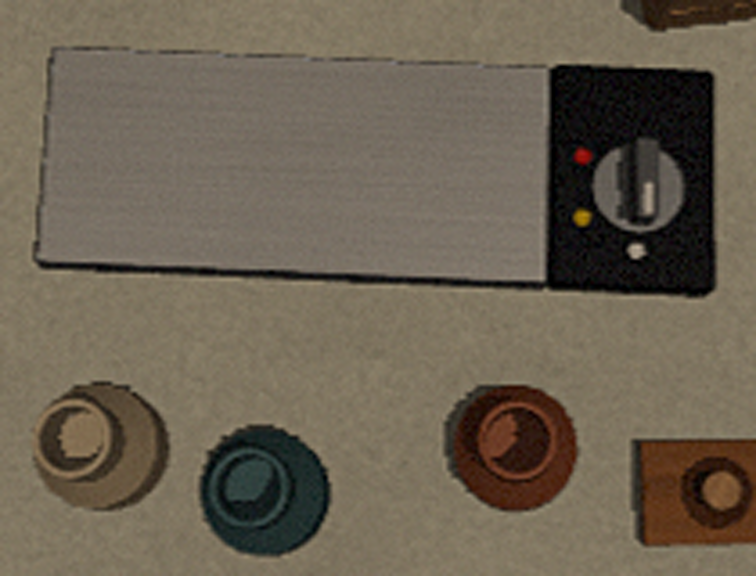

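The crop agrees: the knob's white line points to the off dot, all flasks stand upright, and the measured heights (mouths 0.115, stopper tops 0.058) match the text. Now I'll move over the knob.

carry_out:
  plan:
    - [[0.53, -0.9, 0.03], [0, 0, 0.14], 1]
    - [[0.53, -0.9, 0.03], [0, 0, 0.14], 1]
    - [[0.53, -0.9, 0.03], [0, 0, 0.14], 1]
    - [[0.53, -0.9, 0.03], [0, 0, 0.14], 1]
    - [[0.53, -0.9, 0.03], [0, 0, 0.14], 1]

```text
time_s: 1.85
eef_pos: [0.3025, 0.3313, 0.2376]
tcp_rot: [0.0, 0.036, 0.999, -0.0]
wrist_force: [0.2, 1.2, 0.2]
grip_width: 0.0851
finger_force: 0.0
```

carry_out:
  plan:
    - [[0.53, -0.9, 0.03], [0, 0, 0], 1]
    - [[0.53, -0.9, 0.03], [0, 0, 0], 1]
    - [[0.53, -0.9, 0.03], [0, 0, 0], 1]
    - [[0.53, -0.9, 0.03], [0, 0, 0], 1]
    - [[0.53, -0.9, 0.03], [0, 0, 0], 1]

```text
time_s: 2.35
eef_pos: [0.409, 0.1508, 0.2436]
tcp_rot: [0.001, 0.037, 0.999, -0.0]
wrist_force: [-0.7, 0.6, -0.5]
grip_width: 0.0852
finger_force: 0.0
```

carry_out:
  plan:
    - [[0.53, -0.9, 0.03], [0, 0, 0], 1]
    - [[0.53, -0.9, 0.03], [0, 0, 0], 1]
    - [[0.53, -0.9, 0.03], [0, 0, 0], 1]
    - [[0.53, -0.9, 0.03], [0, 0, 0], 1]
    - [[0.53, -0.9, 0.03], [0, 0, 0], 1]

```text
time_s: 2.85
eef_pos: [0.5149, -0.029, 0.2493]
tcp_rot: [0.0, 0.036, 0.999, -0.0]
wrist_force: [-0.4, -0.4, -0.4]
grip_width: 0.0854
finger_force: 0.0
```

carry_out:
  plan:
    - [[0.53, -0.9, 0.03], [0, 0, 0], 1]
    - [[0.53, -0.9, 0.03], [0, 0, 0], 1]
    - [[0.53, -0.9, 0.03], [0, 0, 0], 1]
    - [[0.53, -0.9, 0.03], [0, 0, 0], 1]
    - [[0.53, -0.9, 0.03], [0, 0, 0], 1]

```text
time_s: 3.35
eef_pos: [0.6205, -0.2088, 0.2545]
tcp_rot: [0.0, 0.036, 0.999, -0.0]
wrist_force: [0.3, -0.2, -1.0]
grip_width: 0.0858
finger_force: 0.0
```

```bash
python3 - <<'E'
from h import *
np.set_printoptions(precision=4,suppress=True)
im,K,T=cam('wrist'); save(im,'w1.png'); np.savez('w1.npz',K=K,T=T)
print([(d['xy'][0]*640,d['xy'][1]*480,d['confidence']) for d in arm.search_frame('knob_grip','wrist')])
print(proj([.6206,-.2,.076],K,T),proj([.623,-.206,.076],K,T))
E
```

```text
[(328.57599999999996, 209.088, 0.93)]
[334.7415 213.6635] [327.6124 217.0453]
```

View pics/w1.png

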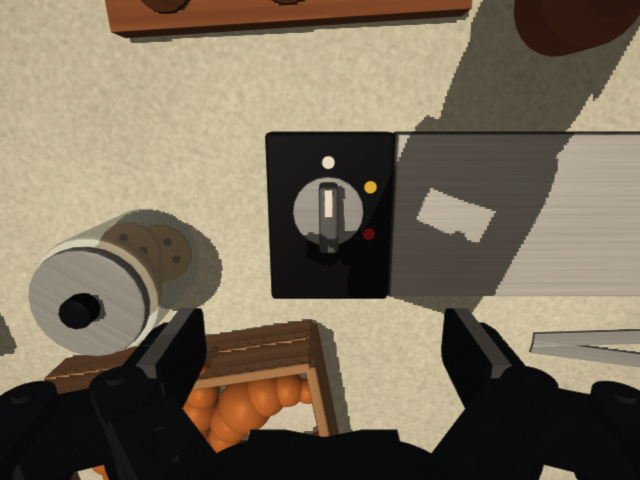

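The wrist view shows the bar's top centred near (328,216), upright in the picture and so aligned with the warmer's x. That puts the axis at about (0.622, -0.2055), which agrees with the plate geometry. I'll go down on it.

carry_out:
  plan:
    - [[0.01, 0.01, -0.95], [0, 0, 0], 1]
    - [[0.01, 0.01, -0.95], [0, 0, 0], 1]
    - [[0.01, 0.01, -0.95], [0, 0, 0], 1]
    - [[0.01, 0.01, -0.95], [0, 0, 0], 1]
    - [[0.01, 0.01, -0.95], [0, 0, 0], 1]

```text
time_s: 3.95
eef_pos: [0.6178, -0.2005, 0.0604]
tcp_rot: [-0.005, 0.034, 0.999, 0.002]
wrist_force: [-0.0, 0.4, -0.1]
grip_width: 0.0853
finger_force: 0.0
```

carry_out:
  plan:
    - [[0, 0, 0], [0, 0, 0], 1]
    - [[0, 0, 0], [0, 0, 0], 1]

```text
time_s: 4.15
eef_pos: [0.6225, -0.2036, 0.0684]
tcp_rot: [0.002, 0.034, 0.999, -0.001]
wrist_force: [-1.0, -0.1, 0.7]
grip_width: 0.0855
finger_force: 0.0
```

carry_out:
  plan:
    - [[0.005, -0.01, -0.08], [0, 0, 0], 1]
    - [[0.005, -0.01, -0.08], [0, 0, 0], 1]
    - [[0.005, -0.01, -0.08], [0, 0, 0], 1]
    - [[0.005, -0.01, -0.08], [0, 0, 0], 0.1]
  newtons: 50

```text
time_s: 4.55
eef_pos: [0.6223, -0.2059, 0.0496]
tcp_rot: [0.0, 0.035, 0.999, -0.0]
wrist_force: [0.3, -0.7, -0.3]
grip_width: 0.0731
finger_force: 0.0
```

carry_out:
  plan:
    - [[0, 0, 0], [0, 0, 0], 0]
    - [[0, 0, 0], [0, 0, 0], 0]
    - [[0, 0, 0], [0, 0, 0], 0]
    - [[0, 0, 0], [0, 0, 0], 0]
    - [[0, 0, 0], [0, 0, 0], 0]

```text
time_s: 5.05
eef_pos: [0.6223, -0.205, 0.0496]
tcp_rot: [-0.0, 0.035, 0.999, 0.001]
wrist_force: [-1.0, 5.4, 4.0]
grip_width: 0.0154
finger_force: 49.3
```

carry_out:
  plan:
    - [[0, 0, 0], [0, 0, 0], 0]
    - [[0, 0, 0], [0, 0, 0], 0]
    - [[0, 0, 0], [0, 0, 0], 0]

```text
time_s: 5.35
eef_pos: [0.6223, -0.205, 0.0496]
tcp_rot: [-0.0, 0.035, 0.999, 0.0]
wrist_force: [-1.4, 4.3, 4.2]
grip_width: 0.015
finger_force: 49.2
```

Gripped on 15 mm. Now I'll turn it clockwise.

carry_out:
  plan:
    - [[0, 0, 0], [0, 0, -0.065], 0]
    - [[0, 0, 0], [0, 0, -0.13], 0]
    - [[0, 0, 0], [0, 0, -0.195], 0]
    - [[0, 0, 0], [0, 0, -0.26], 0]
    - [[0, 0, 0], [0, 0, -0.325], 0]

```text
time_s: 5.85
eef_pos: [0.6234, -0.2024, 0.0496]
tcp_rot: [-0.0, 0.369, 0.929, 0.002]
wrist_force: [8.9, 23.2, 2.4]
grip_width: 0.0154
finger_force: 49.5
```

carry_out:
  plan:
    - [[0, 0, 0], [0, 0, -0.065], 0]
    - [[0, 0, 0], [0, 0, -0.13], 0]
    - [[0, 0, 0], [0, 0, -0.195], 0]
    - [[0, 0, 0], [0, 0, -0.26], 0]
    - [[0, 0, 0], [0, 0, -0.325], 0]

```text
time_s: 6.35
eef_pos: [0.6259, -0.201, 0.0497]
tcp_rot: [0.001, 0.658, 0.753, 0.004]
wrist_force: [24.8, 29.5, -7.2]
grip_width: 0.015
finger_force: 48.8
```

carry_out:
  plan:
    - [[0, 0, 0], [0, 0, -0.07], 0]
    - [[0, 0, 0], [0, 0, -0.14], 0]
    - [[0, 0, 0], [0, 0, -0.21], 0]
    - [[0, 0, 0], [0, 0, -0.28], 0]
    - [[0, 0, 0], [0, 0, -0.35], 0]

```text
time_s: 6.85
eef_pos: [0.629, -0.2017, 0.0499]
tcp_rot: [0.002, 0.884, 0.467, 0.007]
wrist_force: [44.8, 24.6, -20.5]
grip_width: 0.0151
finger_force: 48.9
```

carry_out:
  plan:
    - [[0, 0, 0], [0, 0, 0], 0]
    - [[0, 0, 0], [0, 0, 0], 0]

```text
time_s: 7.05
eef_pos: [0.629, -0.2016, 0.0498]
tcp_rot: [0.002, 0.883, 0.47, 0.007]
wrist_force: [42.2, 24.9, -19.0]
grip_width: 0.0152
finger_force: 49.2
```

carry_out:
  plan:
    - [[0, 0, 0], [0, 0, 0], 1]
    - [[0, 0, 0], [0, 0, 0], 1]
    - [[0, 0, 0], [0, 0, 0], 1]
    - [[0, 0, 0], [0, 0, 0], 1]
    - [[0, 0, 0], [0, 0, 0], 1]

```text
time_s: 7.55
eef_pos: [0.622, -0.2061, 0.0493]
tcp_rot: [-0.0, 0.883, 0.469, -0.0]
wrist_force: [-0.4, -0.2, 0.8]
grip_width: 0.0848
finger_force: 0.0
```

carry_out:
  plan:
    - [[0, 0, 0.9], [0, 0, 0], 1]
    - [[0, 0, 0.9], [0, 0, 0], 1]
    - [[0, 0, 0.9], [0, 0, 0], 1]
    - [[0, 0, 0.9], [0, 0, 0], 1]
    - [[0, 0, 0.9], [0, 0, 0], 1]

```text
time_s: 8.05
eef_pos: [0.6237, -0.2067, 0.2347]
tcp_rot: [0.003, 0.883, 0.469, 0.003]
wrist_force: [0.2, -0.5, 1.0]
grip_width: 0.085
finger_force: 0.0
```

carry_out:
  plan:
    - [[-0.5, 0.9, 0], [0, 0, 0], 1]
    - [[-0.5, 0.9, 0], [0, 0, 0], 1]
    - [[-0.5, 0.9, 0], [0, 0, 0], 1]
    - [[-0.5, 0.9, 0], [0, 0, 0], 1]
    - [[-0.5, 0.9, 0], [0, 0, 0], 1]

```text
time_s: 8.55
eef_pos: [0.5194, -0.0224, 0.2287]
tcp_rot: [-0.001, 0.882, 0.471, -0.001]
wrist_force: [1.7, -0.4, 0.2]
grip_width: 0.0853
finger_force: 0.0
```

```bash
python3 - <<'E'
from h import *
np.set_printoptions(precision=4,suppress=True)
im,K,T=cam('wrist'); save(im,'w2.png'); s=arm.observe(); print(s['eef_pos'],s['tcp_rot'],s['joint_pos'])
for p in [[.4648,.0161,.115],[.4413,.1807,.115],[.4764,.2886,.115]]: print(proj(p,K,T))
print([(d['xy'][0]*640,d['xy'][1]*480,d['confidence']) for d in arm.search_frame('mouth1','wrist')])
tt,K2,T2=cam('top');save(cv2.resize(tt[170:350,180:480],None,fx=2.6,fy=2.6),'t2.png')
E
```

```text
[ 0.5205 -0.0236  0.229 ] [-0.0004  0.8823  0.4707 -0.0004] [-0.1347  0.3014  1.7276  0.0003  1.1137  0.4558]
[222.9479 231.8757]
[14.1305 24.0457]
[ -95.845  -219.7831]
[(81.08800000000001, 50.304, 0.95), (245.824, 215.61599999999999, 0.91)]
```

View pics/t2.png

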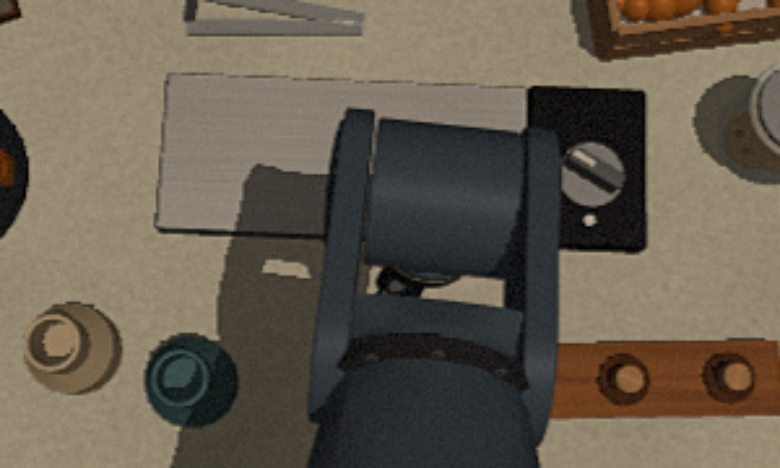

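View pics/w2.png

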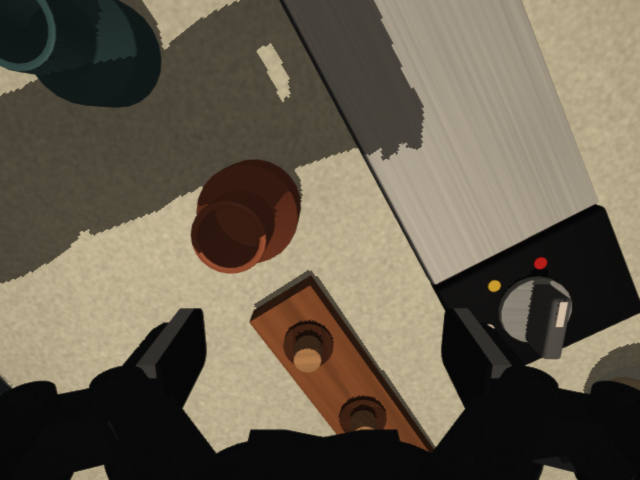

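The top view shows the white line pointing up-left at the red dot, so the knob is on high. In the wrist view the terracotta mouth is at about (229,236). Refining it:

```bash
python3 - <<'E'
from h import *
np.set_printoptions(precision=4,suppress=True)
im,K,T=cam('wrist'); print(arm.observe()['eef_pos']); print(atz((229,236),K,T,.115)); print(tri([ray((229,236),K,T)]+[ray(u,*cam(n)[1:]) for n,u in (('scene',(280,186)),('top',(321,301)))]))
E
```

```text
[ 0.5226 -0.0265  0.2291]
[0.4695 0.008  0.115 ]
[0.4673 0.0129 0.1176]
```

carry_out:
  plan:
    - [[-0.275, 0.19, 0], [0, 0, 0], 1]
    - [[-0.275, 0.19, 0], [0, 0, 0], 1]
    - [[-0.275, 0.19, -0.2], [0, 0, 0], 1]
    - [[-0.275, 0.19, -0.4], [0, 0, 0], 1]
    - [[-0.275, 0.19, -0.6], [0, 0, 0], 1]

```text
time_s: 9.35
eef_pos: [0.4677, 0.0114, 0.1081]
tcp_rot: [0.0, 0.883, 0.469, 0.001]
wrist_force: [1.7, -0.3, -0.4]
grip_width: 0.0853
finger_force: 0.0
```

carry_out:
  plan:
    - [[0, 0, -0.16], [0, 0, 0], 1]
    - [[0, 0, -0.16], [0, 0, 0], 1]
    - [[0, 0, -0.16], [0, 0, 0], 0]
    - [[0, 0, -0.16], [0, 0, 0], 0]
    - [[0, 0, -0.16], [0, 0, 0], 0]
  newtons: 40

```text
time_s: 9.85
eef_pos: [0.4679, 0.0122, 0.0793]
tcp_rot: [0.0, 0.883, 0.469, 0.001]
wrist_force: [-4.0, 0.8, 5.8]
grip_width: 0.058
finger_force: 41.2
```

carry_out:
  plan:
    - [[0, 0, 0], [0, 0, 0], 0]
    - [[0, 0, 0], [0, 0, 0], 0]
    - [[0, 0, 0], [0, 0, 0], 0]

```text
time_s: 10.15
eef_pos: [0.4678, 0.0122, 0.0793]
tcp_rot: [0.0, 0.883, 0.469, 0.001]
wrist_force: [-3.5, 1.7, 5.5]
grip_width: 0.058
finger_force: 41.2
```

The grip stopped at 58 mm where the neck should give 51 mm, possibly because the tips are on the shoulder. I'll regrip 10 mm higher.

carry_out:
  plan:
    - [[0, 0, 0], [0, 0, 0], 1]
    - [[0, 0, 0], [0, 0, 0], 1]
    - [[0, 0, 0.05], [0, 0, 0], 1]
    - [[0, 0, 0.05], [0, 0, 0], 1]
    - [[0, 0, 0.05], [0, 0, 0], 0]

```text
time_s: 10.65
eef_pos: [0.4675, 0.0121, 0.0878]
tcp_rot: [0.0, 0.883, 0.47, 0.0]
wrist_force: [-0.2, 0.1, -0.4]
grip_width: 0.0733
finger_force: 0.0
```

carry_out:
  plan:
    - [[0, 0, 0], [0, 0, 0], 0]
    - [[0, 0, 0], [0, 0, 0], 0]
    - [[0, 0, 0], [0, 0, 0], 0]
    - [[0, 0, 0], [0, 0, 0], 0]
    - [[0, 0, 0], [0, 0, 0], 0]

```text
time_s: 11.15
eef_pos: [0.4672, 0.0122, 0.088]
tcp_rot: [0.0, 0.883, 0.47, 0.0]
wrist_force: [-4.1, -0.3, 15.0]
grip_width: 0.0555
finger_force: 39.8
```

```bash
python3 - <<'E'
from h import *
im,K,T=cam('scene'); im2,_,_=cam('wrist')
a=cv2.resize(im[120:260,220:360],(400,400)); b=cv2.resize(im2[160:440,160:480],(400,400))
save(np.hstack([a,b]),'g1.png')
E
```

```text
(no output)
```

View pics/g1.png

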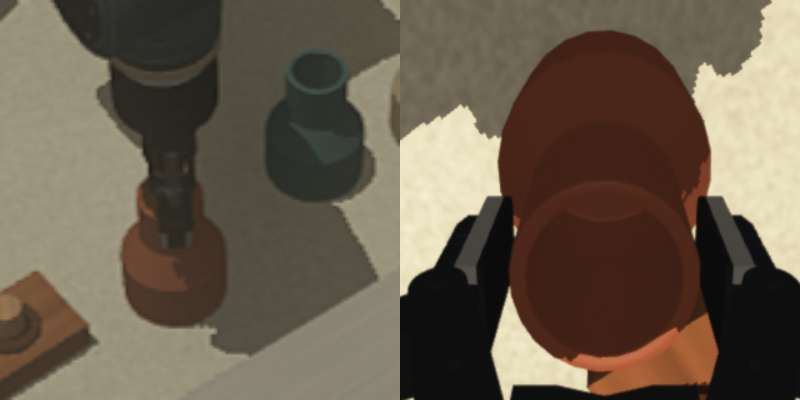

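The wrist view shows the pads clear of the rim, so the tips touch the shoulder. I'll raise further and grip again.

carry_out:
  plan:
    - [[0, 0, 0], [0, 0, 0], 1]
    - [[0, 0, 0], [0, 0, 0], 1]
    - [[0, 0, 0.05], [0, 0, 0], 1]
    - [[0, 0, 0.05], [0, 0, 0], 1]
    - [[0, 0, 0.05], [0, 0, 0], 0]

```text
time_s: 11.75
eef_pos: [0.4674, 0.0122, 0.0976]
tcp_rot: [0.0, 0.883, 0.47, 0.0]
wrist_force: [0.8, -0.1, 0.0]
grip_width: 0.0731
finger_force: 0.0
```

carry_out:
  plan:
    - [[0, 0, 0], [0, 0, 0], 0]
    - [[0, 0, 0], [0, 0, 0], 0]
    - [[0, 0, 0], [0, 0, 0], 0]
    - [[0, 0, 0], [0, 0, 0], 0]
    - [[0, 0, 0], [0, 0, 0], 0]

```text
time_s: 12.25
eef_pos: [0.4673, 0.0121, 0.0979]
tcp_rot: [0.0, 0.883, 0.47, 0.0]
wrist_force: [-4.5, 0.3, 11.2]
grip_width: 0.0523
finger_force: 39.9
```

carry_out:
  plan:
    - [[0, 0, 0.1], [0, 0, 0], 0]
    - [[0, 0, 0.2], [0, 0, 0], 0]
    - [[0, 0, 0.3], [0, 0, 0], 0]
    - [[0, 0, 0.3], [0, 0, 0], 0]
    - [[0, 0, 0.3], [0, 0, 0], 0]

```text
time_s: 12.75
eef_pos: [0.4667, 0.0122, 0.1564]
tcp_rot: [-0.0, 0.883, 0.47, -0.0]
wrist_force: [0.1, 0.2, -5.2]
grip_width: 0.052
finger_force: 43.7
```

```bash
python3 - <<'E'
from h import *
im,K,T=cam('scene'); im2,_,_=cam('wrist'); print(arm.observe())
a=cv2.resize(im[100:240,220:360],(400,400)); b=cv2.resize(im2[160:440,160:480],(400,400))
save(np.hstack([a,b]),'g2.png')
E
```

```text
{'time_s': 12.85, 'joint_pos': array([-7.36067797e-02,  3.04243395e-01,  1.93342965e+00,  7.42724461e-06,
        9.06262725e-01,  5.19586519e-01]), 'joint_velocities': array([-0.00158958,  0.00228661, -0.00231674,  0.00018596,  0.00648157,
        0.00200696]), 'joint_torque': array([ 5.71193348e-02, -4.61835587e+01, -2.63903242e+01,  2.42964778e-02,
       -3.37578496e-02, -3.62688286e-05]), 'eef_pos': array([0.46635348, 0.0122389 , 0.15594604]), 'tcp_rot': array([-6.27174943e-04,  8.82896734e-01,  4.69565740e-01, -9.89549499e-04]), 'wrist_force': array([-0.73189047,  0.324046  , -4.86539296]), 'wrist_torque': array([-0.01631727,  0.05950043,  0.01503439]), 'finger_force': 43.74500530320802, 'grip_width': 0.05211673673652173}
```

View pics/g2.png

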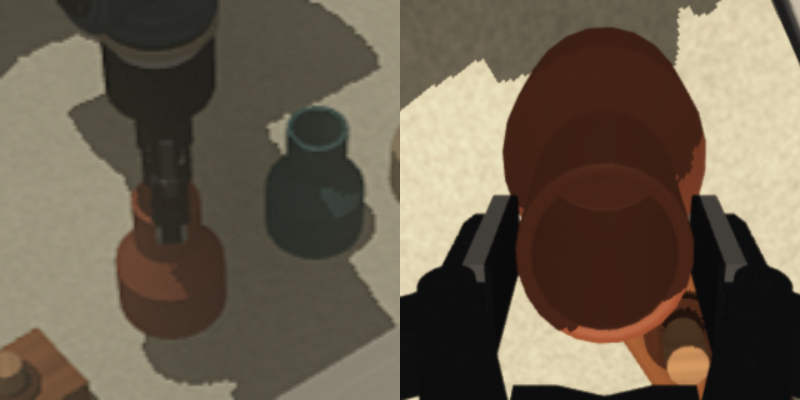

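The flask is held upright and lifted, with 5 N of weight and a 52 mm grip. Now to the plate.

carry_out:
  plan:
    - [[0.2, -0.09, 0], [0, 0, 0], 0]
    - [[0.4, -0.18, 0], [0, 0, 0], 0]
    - [[0.65, -0.29, 0], [0, 0, 0], 0]
    - [[0.895, -0.395, 0], [0, 0, 0], 0]
    - [[0.895, -0.395, 0], [0, 0, 0], 0]

```text
time_s: 13.35
eef_pos: [0.6493, -0.069, 0.1551]
tcp_rot: [0.0, 0.883, 0.469, 0.0]
wrist_force: [-0.7, 1.6, -4.6]
grip_width: 0.0515
finger_force: 41.7
```

carry_out:
  plan:
    - [[0, 0, 0], [0, 0, 0], 0]
    - [[0, 0, -0.07], [0, 0, 0], 0]
    - [[0, 0, -0.14], [0, 0, 0], 0]
    - [[0, 0, -0.145], [0, 0, 0], 0]
    - [[0, 0, -0.145], [0, 0, 0], 0]

```text
time_s: 13.85
eef_pos: [0.6471, -0.0661, 0.129]
tcp_rot: [0.001, 0.883, 0.47, 0.002]
wrist_force: [3.4, 1.3, 4.0]
grip_width: 0.0518
finger_force: 47.4
```

carry_out:
  plan:
    - [[0, 0, 0], [0, 0, 0], 0]
    - [[0, 0, 0], [0, 0, 0], 0]

```text
time_s: 14.05
eef_pos: [0.647, -0.0662, 0.1291]
tcp_rot: [0.001, 0.883, 0.47, 0.002]
wrist_force: [3.6, 1.7, 6.4]
grip_width: 0.0515
finger_force: 47.4
```

carry_out:
  plan:
    - [[0, 0, 0], [0, 0, 0], 1]
    - [[0, 0, 0], [0, 0, 0], 1]
    - [[0, 0, 0], [0, 0, 0], 1]
    - [[0, 0, 0.25], [0, 0, 0], 1]
    - [[0, 0, 0.5], [0, 0, 0], 1]

```text
time_s: 14.55
eef_pos: [0.6452, -0.0667, 0.228]
tcp_rot: [-0.001, 0.883, 0.47, -0.002]
wrist_force: [1.4, -1.0, 0.9]
grip_width: 0.0851
finger_force: 0.0
```

carry_out:
  plan:
    - [[-0.5, 0.62, 0.1], [0, 0, 0], 1]
    - [[-0.5, 0.62, 0.1], [0, 0, 0], 1]
    - [[-0.5, 0.62, 0.1], [0, 0, 0], 1]
    - [[-0.5, 0.62, 0.1], [0, 0, 0], 1]
    - [[-0.5, 0.62, 0.1], [0, 0, 0], 1]

```text
time_s: 15.05
eef_pos: [0.5455, 0.0583, 0.2488]
tcp_rot: [0.0, 0.882, 0.47, 0.0]
wrist_force: [0.8, -0.8, 0.1]
grip_width: 0.0853
finger_force: 0.0
```

carry_out:
  plan:
    - [[-0.5, 0.62, 0], [0, 0, 0], 1]
    - [[-0.5, 0.62, 0], [0, 0, 0], 1]
    - [[-0.5, 0.62, 0], [0, 0, 0], 1]
    - [[-0.5, 0.62, 0], [0, 0, 0], 1]
    - [[-0.5, 0.62, 0], [0, 0, 0], 1]

```text
time_s: 15.55
eef_pos: [0.4465, 0.1814, 0.2482]
tcp_rot: [0.0, 0.883, 0.47, -0.0]
wrist_force: [-0.8, -1.3, -0.6]
grip_width: 0.0855
finger_force: 0.0
```

```bash
python3 - <<'E'
from h import *
np.set_printoptions(precision=4,suppress=True)
im,K,T=cam('wrist'); save(im,'w3.png'); np.savez('w3.npz',K=K,T=T); s=arm.observe(); print(s['eef_pos'])
for p in [[.4413,.1807,.115],[.4764,.2886,.115],[.646,-.067,.145]]: print(proj(p,K,T))
print([(d['xy'][0]*640,d['xy'][1]*480,d['confidence']) for d in arm.search_frame('mouth1','wrist')])
E
```

```text
[0.4471 0.1807 0.2482]
[318.2253 231.6389]
[268.4459  65.2892]
[756.8749 368.2467]
[(316.992, 209.52, 0.81), (271.104, 65.80799999999999, 0.75), (621.8240000000001, 304.08, 0.56)]
```

View pics/w3.png

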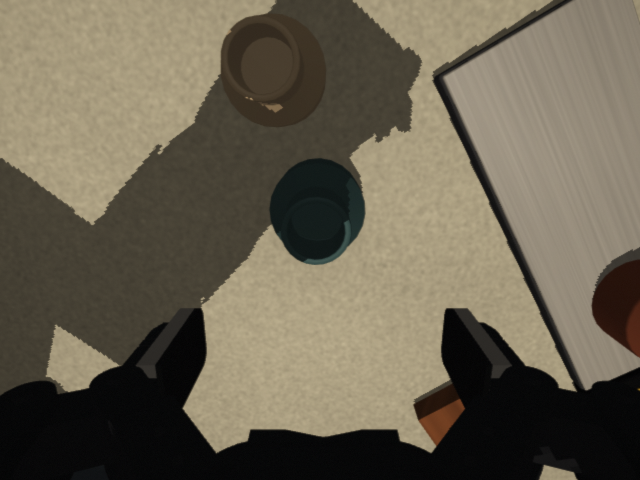

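The wrist view has the teal mouth at (316,230) and cream at (261,65), both within a few mm of prediction. Taking teal next.

carry_out:
  plan:
    - [[-0.03, 0, -0.2], [0, 0, 0], 1]
    - [[-0.03, 0, -0.4], [0, 0, 0], 1]
    - [[-0.03, 0, -0.6], [0, 0, 0], 1]
    - [[-0.03, 0, -0.735], [0, 0, 0], 1]
    - [[-0.03, 0, -0.735], [0, 0, 0], 1]

```text
time_s: 16.15
eef_pos: [0.4395, 0.1793, 0.0982]
tcp_rot: [-0.001, 0.883, 0.469, -0.003]
wrist_force: [-0.1, -0.5, -0.8]
grip_width: 0.0855
finger_force: 0.0
```

carry_out:
  plan:
    - [[0, 0, 0], [0, 0, 0], 0]
    - [[0, 0, 0], [0, 0, 0], 0]
    - [[0, 0, 0], [0, 0, 0], 0]
    - [[0, 0, 0], [0, 0, 0], 0]
    - [[0, 0, 0], [0, 0, 0], 0]

```text
time_s: 16.65
eef_pos: [0.4412, 0.1815, 0.1032]
tcp_rot: [0.0, 0.883, 0.47, 0.002]
wrist_force: [-3.1, 1.3, 6.6]
grip_width: 0.0511
finger_force: 40.3
```

carry_out:
  plan:
    - [[0, 0, 0], [0, 0, 0], 0]
    - [[0, 0, 0.1], [0, 0, 0], 0]
    - [[0, 0, 0.2], [0, 0, 0], 0]
    - [[0, 0, 0.3], [0, 0, 0], 0]
    - [[0, 0, 0.3], [0, 0, 0], 0]

```text
time_s: 17.15
eef_pos: [0.4415, 0.1815, 0.164]
tcp_rot: [0.001, 0.883, 0.47, 0.003]
wrist_force: [-0.1, 0.6, -6.8]
grip_width: 0.0502
finger_force: 44.2
```

Clean 51 mm grip. I'll place teal at the middle slot.

carry_out:
  plan:
    - [[0.2, -0.14, 0], [0, 0, 0], 0]
    - [[0.4, -0.28, 0], [0, 0, 0], 0]
    - [[0.6, -0.42, 0], [0, 0, 0], 0]
    - [[0.8, -0.56, 0], [0, 0, 0], 0]
    - [[0.95, -0.66, 0], [0, 0, 0], 0]

```text
time_s: 17.65
eef_pos: [0.6318, 0.047, 0.1602]
tcp_rot: [0.0, 0.883, 0.469, -0.0]
wrist_force: [1.3, 1.1, -5.9]
grip_width: 0.0498
finger_force: 42.1
```

carry_out:
  plan:
    - [[0.115, -0.08, 0], [0, 0, 0], 0]
    - [[0.115, -0.08, 0], [0, 0, 0], 0]
    - [[0.115, -0.08, -0.07], [0, 0, 0], 0]
    - [[0.115, -0.08, -0.145], [0, 0, 0], 0]
    - [[0.115, -0.08, -0.145], [0, 0, 0], 0]

```text
time_s: 18.15
eef_pos: [0.6522, 0.0349, 0.1325]
tcp_rot: [-0.001, 0.883, 0.47, 0.0]
wrist_force: [-6.2, 3.6, 10.4]
grip_width: 0.0503
finger_force: 62.8
```

carry_out:
  plan:
    - [[0, 0, 0], [0, 0, 0], 0]
    - [[0, 0, 0], [0, 0, 0], 0]

```text
time_s: 18.35
eef_pos: [0.6522, 0.0348, 0.1325]
tcp_rot: [-0.001, 0.883, 0.47, -0.0]
wrist_force: [-5.4, 4.8, 9.9]
grip_width: 0.0502
finger_force: 62.8
```

carry_out:
  plan:
    - [[0, 0, 0], [0, 0, 0], 1]
    - [[0, 0, 0], [0, 0, 0], 1]
    - [[0, 0, 0], [0, 0, 0], 1]
    - [[0, 0, 0.25], [0, 0, 0], 1]
    - [[0, 0, 0.5], [0, 0, 0], 1]

```text
time_s: 18.85
eef_pos: [0.6524, 0.0332, 0.2321]
tcp_rot: [-0.001, 0.883, 0.47, -0.001]
wrist_force: [1.3, 0.6, 1.2]
grip_width: 0.0856
finger_force: 0.0
```

carry_out:
  plan:
    - [[-0.45, 0.645, 0], [0, 0, 0], 1]
    - [[-0.45, 0.645, 0], [0, 0, 0], 1]
    - [[-0.45, 0.645, 0], [0, 0, 0], 1]
    - [[-0.45, 0.645, 0], [0, 0, 0], 1]
    - [[-0.45, 0.645, 0], [0, 0, 0], 1]

```text
time_s: 19.35
eef_pos: [0.5626, 0.1632, 0.2324]
tcp_rot: [0.0, 0.882, 0.471, 0.0]
wrist_force: [0.3, 0.2, -1.1]
grip_width: 0.0853
finger_force: 0.0
```

carry_out:
  plan:
    - [[-0.45, 0.645, 0], [0, 0, 0], 1]
    - [[-0.45, 0.645, 0], [0, 0, 0], 1]
    - [[-0.45, 0.645, 0], [0, 0, 0], 1]
    - [[-0.45, 0.645, 0], [0, 0, 0], 1]
    - [[-0.45, 0.645, 0], [0, 0, 0], 1]

```text
time_s: 19.85
eef_pos: [0.4735, 0.2914, 0.2322]
tcp_rot: [0.0, 0.883, 0.47, 0.0]
wrist_force: [-0.3, -0.4, -0.8]
grip_width: 0.0855
finger_force: 0.0
```

```bash
python3 - <<'E'
from h import *
np.set_printoptions(precision=4,suppress=True)
im,K,T=cam('wrist'); save(im,'w4.png'); s=arm.observe(); print(s['eef_pos'])
print(proj([.473,.291,.115],K,T),proj([.473,.291,.055],K,T))
for n in ['mouth1','flask1']:print([(d['xy'][0]*640,d['xy'][1]*480,d['confidence']) for d in arm.search_frame(n,'wrist')])
d=np.load('w3.npz');print(atz((261,65),d['K'],d['T'],.115))
cam('scene');print([(d['xy'][0]*640,d['xy'][1]*480,d['confidence']) for d in arm.search_frame('flask1','scene')])
E
```

```text
[0.4741 0.2905 0.2322]
[323.3244 233.7836] [323.3571 214.0849]
[(321.79200000000003, 206.496, 0.84), (618.3679999999999, 330.384, 0.81)]
[(619.584, 327.69599999999997, 0.75), (319.488, 206.592, 0.66)]
[0.4726 0.2914 0.115 ]
[(379.072, 152.208, 0.78), (304.384, 273.59999999999997, 0.77), (348.22400000000005, 248.39999999999998, 0.68)]
```

carry_out:
  plan:
    - [[0, 0, -0.2], [0, 0, 0], 1]
    - [[0, 0, -0.4], [0, 0, 0], 1]
    - [[0, 0, -0.6], [0, 0, 0], 1]
    - [[0, 0, -0.655], [0, 0, 0], 1]
    - [[0, 0, -0.655], [0, 0, 0], 1]

```text
time_s: 20.6
eef_pos: [0.4731, 0.2904, 0.1004]
tcp_rot: [-0.0, 0.883, 0.469, -0.001]
wrist_force: [0.1, -0.1, 0.1]
grip_width: 0.0852
finger_force: 0.0
```

carry_out:
  plan:
    - [[0, 0, 0], [0, 0, 0], 0]
    - [[0, 0, 0], [0, 0, 0], 0]
    - [[0, 0, 0], [0, 0, 0], 0]
    - [[0, 0, 0], [0, 0, 0], 0]
    - [[0, 0, 0], [0, 0, 0], 0]

```text
time_s: 21.1
eef_pos: [0.474, 0.292, 0.1036]
tcp_rot: [-0.0, 0.883, 0.47, 0.002]
wrist_force: [-3.7, 2.5, 9.1]
grip_width: 0.0512
finger_force: 40.1
```

carry_out:
  plan:
    - [[0, 0, 0], [0, 0, 0], 0]
    - [[0, 0, 0.1], [0, 0, 0], 0]
    - [[0, 0, 0.2], [0, 0, 0], 0]
    - [[0, 0, 0.3], [0, 0, 0], 0]
    - [[0, 0, 0.3], [0, 0, 0], 0]

```text
time_s: 21.6
eef_pos: [0.4743, 0.2918, 0.1642]
tcp_rot: [0.0, 0.883, 0.47, 0.002]
wrist_force: [0.2, 0.6, -5.4]
grip_width: 0.0505
finger_force: 43.0
```

carry_out:
  plan:
    - [[0.19, -0.16, 0], [0, 0, 0], 0]
    - [[0.38, -0.32, 0], [0, 0, 0], 0]
    - [[0.57, -0.48, 0], [0, 0, 0], 0]
    - [[0.76, -0.64, 0], [0, 0, 0], 0]
    - [[0.935, -0.79, 0], [0, 0, 0], 0]

```text
time_s: 22.1
eef_pos: [0.6612, 0.1314, 0.1601]
tcp_rot: [-0.0, 0.883, 0.469, -0.0]
wrist_force: [0.3, 0.3, -5.2]
grip_width: 0.0499
finger_force: 41.4
```

carry_out:
  plan:
    - [[0, 0, 0], [0, 0, 0], 0]
    - [[0, 0, 0], [0, 0, 0], 0]
    - [[0, 0, -0.07], [0, 0, 0], 0]
    - [[0, 0, -0.145], [0, 0, 0], 0]
    - [[0, 0, -0.145], [0, 0, 0], 0]

```text
time_s: 22.6
eef_pos: [0.6597, 0.1361, 0.1336]
tcp_rot: [-0.001, 0.883, 0.47, 0.001]
wrist_force: [-5.4, 9.1, 13.6]
grip_width: 0.0496
finger_force: 57.8
```

carry_out:
  plan:
    - [[0, 0, 0], [0, 0, 0], 0]
    - [[0, 0, 0], [0, 0, 0], 0]

```text
time_s: 22.8
eef_pos: [0.6597, 0.1361, 0.1336]
tcp_rot: [-0.001, 0.883, 0.47, 0.001]
wrist_force: [-5.3, 8.7, 13.5]
grip_width: 0.0498
finger_force: 57.8
```

carry_out:
  plan:
    - [[0, 0, 0], [0, 0, 0], 1]
    - [[0, 0, 0], [0, 0, 0], 1]
    - [[0, 0, 0], [0, 0, 0], 1]
    - [[0, 0, 0.25], [0, 0, 0], 1]
    - [[0, 0, 0.5], [0, 0, 0], 1]

```text
time_s: 23.3
eef_pos: [0.6594, 0.1331, 0.2319]
tcp_rot: [-0.001, 0.883, 0.47, -0.002]
wrist_force: [0.1, -0.9, 0.7]
grip_width: 0.0853
finger_force: 0.0
```

carry_out:
  plan:
    - [[-0.56, -0.64, 0], [0, 0, 0], 1]
    - [[-0.56, -0.64, 0], [0, 0, 0], 1]
    - [[-0.56, -0.64, 0], [0, 0, 0], 1]
    - [[-0.56, -0.64, 0], [0, 0, 0], 1]
    - [[-0.56, -0.64, 0], [0, 0, 0], 1]

```text
time_s: 23.8
eef_pos: [0.5468, 0.0035, 0.2325]
tcp_rot: [0.0, 0.883, 0.469, -0.0]
wrist_force: [0.9, -0.4, -0.1]
grip_width: 0.0855
finger_force: 0.0
```

carry_out:
  plan:
    - [[-0.57, -0.64, 0], [0, 0, 0], 1]
    - [[-0.57, -0.64, 0], [0, 0, 0], 1]
    - [[-0.57, -0.64, 0], [0, 0, 0], 1]
    - [[-0.57, -0.64, 0], [0, 0, 0], 1]
    - [[-0.57, -0.64, 0], [0, 0, 0], 1]

```text
time_s: 24.3
eef_pos: [0.4335, -0.1241, 0.2324]
tcp_rot: [0.0, 0.883, 0.469, 0.0]
wrist_force: [0.1, -0.2, -0.5]
grip_width: 0.0852
finger_force: 0.0
```

```bash
python3 - <<'E'
from h import *
np.set_printoptions(precision=4,suppress=True)
im,K,T=cam('wrist'); s=arm.observe(); print(s['eef_pos'])
for p in [[.4339,-.1227,.055],[.4306,-.2215,.055],[.4308,-.3193,.055]]:print(proj(p,K,T))
print([(d['xy'][0]*640,d['xy'][1]*480,d['confidence']) for d in arm.search_frame('stopper1','wrist')])
save(im,'w5.png');np.savez('w5.npz',K=K,T=T)
E
```

```text
[ 0.4344 -0.1232  0.2324]
[323.1094 211.6315]
[383.6842 305.666 ]
[439.3487 385.224 ]
[(323.072, 207.6, 0.97), (380.79999999999995, 297.6, 0.94), (433.92, 376.608, 0.93), (362.30400000000003, 263.52000000000004, 0.17)]
```

View pics/w5.png

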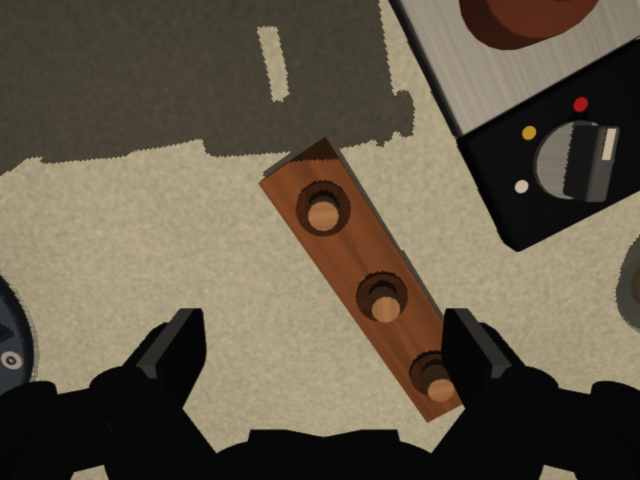

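The three stopper tops are at (323,215), (386,309) and (441,390), 2–5 px from prediction and 100 mm apart as they should be. The knob line points at the red dot. I'll check the mouths on the plate while the arm is out of the way.

```bash
python3 - <<'E'
from h import *
np.set_printoptions(precision=4,suppress=True)
d=np.load('w5.npz')
for u in [(323,215),(386,309),(441,390)]: print(atz(u,d['K'],d['T'],.055))
s,K1,T1=cam('scene'); t,K2,T2=cam('top')
a=cv2.resize(s[170:320,250:410],(400,375),interpolation=2); b=cv2.resize(t[180:330,220:380],(400,375),interpolation=2)
save(np.hstack([a,b]),'p1.png'); np.savez('cams.npz',K1=K1,T1=T1,K2=K2,T2=T2)
for p in [[.647,-.066,.145],[.652,.034,.145],[.6597,.135,.145]]:
    print(((proj(p,K1,T1)-[250,170])*2.5),((proj(p,K2,T2)-[220,180])*2.5+[400,0]))
E
```

```text
[ 0.4323 -0.125   0.055 ]
[ 0.4306 -0.2253  0.055 ]
[ 0.4295 -0.3247  0.055 ]
[137.3697 203.6003] [736.4023  99.3626]
[237.6003 140.7419] [627.9178  97.1271]
[334.8581  83.0691] [518.4598  92.0911]
```

View pics/p1.png

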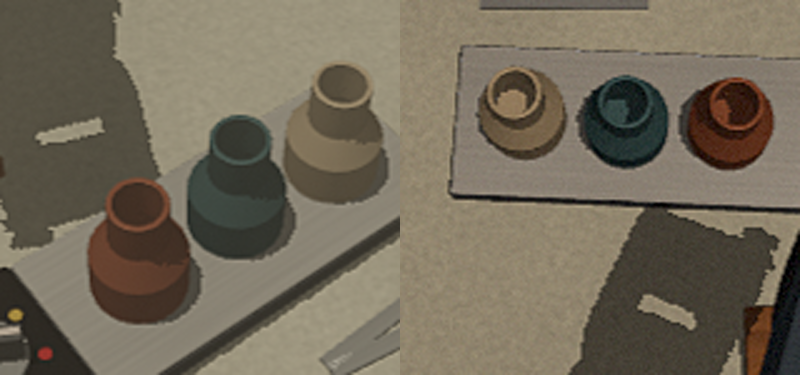

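Scene crop: mouths at (138,204) terracotta, (241,140) teal, (343,86) cream. Top crop: (737,103), (624,102), (514,95). All stand upright and wholly on the plate.

```bash
python3 - <<'E'
from h import *
np.set_printoptions(precision=4,suppress=True)
d=np.load('cams.npz')
for a,b in [((138,204),(737,103)),((241,140),(624,102)),((343,86),(514,95))]:
    a=np.array(a)/2.5+[250,170]; b=(np.array(b)-[400,0])/2.5+[220,180]
    print(tri([ray(a,d['K1'],d['T1']),ray(b,d['K2'],d['T2'])]),atz(a,d['K1'],d['T1'],.145),atz(b,d['K2'],d['T2'],.145))
E
```

```text
[ 0.6451 -0.0656  0.1417] [ 0.6476 -0.0659  0.145 ] [ 0.6435 -0.0664  0.145 ]
[0.6496 0.0387 0.1392] [0.6532 0.0366 0.145 ] [0.6475 0.0377 0.145 ]
[0.6607 0.1418 0.136 ] [0.6662 0.138  0.145 ] [0.657  0.1391 0.145 ]
```

carry_out:
  plan:
    - [[-0.005, -0.01, -0.25], [0, 0, 0], 1]
    - [[-0.005, -0.01, -0.5], [0, 0, 0], 1]
    - [[-0.005, -0.01, -0.75], [0, 0, 0], 1]
    - [[-0.005, -0.01, -0.985], [0, 0, 0], 1]
    - [[-0.005, -0.01, -0.985], [0, 0, 0], 1]

```text
time_s: 25.0
eef_pos: [0.4304, -0.1227, 0.0303]
tcp_rot: [-0.004, 0.883, 0.47, -0.003]
wrist_force: [-1.2, 1.1, 1.6]
grip_width: 0.0855
finger_force: 0.0
```

carry_out:
  plan:
    - [[0, 0, 0], [0, 0, 0], 1]
    - [[0, 0, 0], [0, 0, 0], 0]
    - [[0, 0, 0], [0, 0, 0], 0]
    - [[0, 0, 0], [0, 0, 0], 0]
    - [[0, 0, 0], [0, 0, 0], 0]
  newtons: 30

```text
time_s: 25.5
eef_pos: [0.4337, -0.125, 0.0363]
tcp_rot: [0.001, 0.883, 0.47, 0.001]
wrist_force: [-0.0, -0.1, 0.8]
grip_width: 0.0285
finger_force: 0.0
```

carry_out:
  plan:
    - [[0, 0, 0], [0, 0, 0], 0]
    - [[0, 0, 0], [0, 0, 0], 0]
    - [[0, 0, 0], [0, 0, 0], 0]

```text
time_s: 25.8
eef_pos: [0.4337, -0.125, 0.0363]
tcp_rot: [0.001, 0.883, 0.47, 0.0]
wrist_force: [-1.3, 1.0, 12.4]
grip_width: 0.025
finger_force: 28.7
```

carry_out:
  plan:
    - [[0, 0, 0.15], [0, 0, 0], 0]
    - [[0, 0, 0.4], [0, 0, 0], 0]
    - [[0, 0, 0.65], [0, 0, 0], 0]
    - [[0, 0, 0.9], [0, 0, 0], 0]
    - [[0, 0, 0.97], [0, 0, 0], 0]

```text
time_s: 26.3
eef_pos: [0.4346, -0.1254, 0.2345]
tcp_rot: [0.003, 0.883, 0.47, 0.002]
wrist_force: [0.2, -0.1, -1.7]
grip_width: 0.0248
finger_force: 30.1
```

carry_out:
  plan:
    - [[0.25, 0.08, 0], [0, 0, 0], 0]
    - [[0.5, 0.15, 0], [0, 0, 0], 0]
    - [[0.75, 0.22, 0], [0, 0, 0], 0]
    - [[0.95, 0.295, 0], [0, 0, 0], 0]
    - [[1, 0.295, 0], [0, 0, 0], 0]

```text
time_s: 26.8
eef_pos: [0.6361, -0.0638, 0.2286]
tcp_rot: [-0.0, 0.882, 0.47, 0.0]
wrist_force: [-1.0, -0.3, -1.0]
grip_width: 0.025
finger_force: 30.2
```

carry_out:
  plan:
    - [[0.065, 0, 0], [0, 0, 0], 0]
    - [[0.065, 0, 0], [0, 0, 0], 0]
    - [[0.065, 0, -0.1], [0, 0, 0], 0]
    - [[0.065, 0, -0.2], [0, 0, 0], 0]
    - [[0.065, 0, -0.25], [0, 0, 0], 0]

```text
time_s: 27.3
eef_pos: [0.6446, -0.066, 0.1779]
tcp_rot: [-0.001, 0.883, 0.469, -0.001]
wrist_force: [-1.1, -0.4, -0.7]
grip_width: 0.0245
finger_force: 30.2
```

carry_out:
  plan:
    - [[0, 0, -0.03], [0, 0, 0], 0]
    - [[0, 0, -0.06], [0, 0, 0], 0]
    - [[0, 0, -0.06], [0, 0, 0], 0]

```text
time_s: 27.6
eef_pos: [0.646, -0.0659, 0.1672]
tcp_rot: [-0.0, 0.883, 0.47, -0.0]
wrist_force: [0.2, -0.1, -0.6]
grip_width: 0.0246
finger_force: 30.2
```

carry_out:
  plan:
    - [[0, 0, -0.03], [0, 0, 0], 0]
    - [[0, 0, -0.055], [0, 0, 0], 0]
    - [[0, 0, -0.055], [0, 0, 0], 0]
    - [[0, 0, -0.055], [0, 0, 0], 0]

```text
time_s: 28.0
eef_pos: [0.6462, -0.0658, 0.1563]
tcp_rot: [-0.0, 0.883, 0.47, -0.0]
wrist_force: [-0.1, 0.1, -0.4]
grip_width: 0.0246
finger_force: 30.2
```

carry_out:
  plan:
    - [[0, 0, -0.01], [0, 0, 0], 0]
    - [[0, 0, -0.02], [0, 0, 0], 0]
    - [[0, 0, -0.02], [0, 0, 0], 0]

```text
time_s: 28.3
eef_pos: [0.6469, -0.0658, 0.155]
tcp_rot: [0.001, 0.883, 0.47, 0.001]
wrist_force: [-6.9, 1.4, 18.0]
grip_width: 0.0249
finger_force: 31.9
```

carry_out:
  plan:
    - [[0, 0, -0.01], [0, 0, 0], 0]
    - [[0, 0, -0.01], [0, 0, 0], 0]

```text
time_s: 28.5
eef_pos: [0.6474, -0.0659, 0.155]
tcp_rot: [0.001, 0.883, 0.47, 0.002]
wrist_force: [-10.8, 2.0, 31.8]
grip_width: 0.0244
finger_force: 33.2
```

carry_out:
  plan:
    - [[0, 0, 0.02], [0, 0, 0], 1]
    - [[0, 0, 0.02], [0, 0, 0], 1]
    - [[0, 0, 0.02], [0, 0, 0], 1]
    - [[0, 0, 0.2], [0, 0, 0], 1]
    - [[0, 0, 0.4], [0, 0, 0], 1]

```text
time_s: 29.0
eef_pos: [0.6453, -0.0657, 0.2293]
tcp_rot: [-0.001, 0.883, 0.47, -0.002]
wrist_force: [0.8, 0.3, -0.5]
grip_width: 0.0852
finger_force: 0.0
```

carry_out:
  plan:
    - [[-0.6, -0.45, 0], [0, 0, 0], 1]
    - [[-0.6, -0.45, 0], [0, 0, 0], 1]
    - [[-0.6, -0.45, 0], [0, 0, 0], 1]
    - [[-0.6, -0.45, 0], [0, 0, 0], 1]

```text
time_s: 29.4
eef_pos: [0.5226, -0.1582, 0.23]
tcp_rot: [-0.0, 0.884, 0.468, -0.001]
wrist_force: [0.3, -0.0, -0.1]
grip_width: 0.0854
finger_force: 0.0
```

carry_out:
  plan:
    - [[-0.477, -0.345, 0], [0, 0, 0], 1]
    - [[-0.477, -0.345, 0], [0, 0, 0], 1]
    - [[-0.477, -0.345, 0], [0, 0, 0], 1]
    - [[-0.477, -0.345, 0], [0, 0, 0], 1]

```text
time_s: 29.8
eef_pos: [0.4297, -0.2258, 0.2302]
tcp_rot: [-0.0, 0.883, 0.468, -0.0]
wrist_force: [0.4, 0.2, -0.5]
grip_width: 0.0853
finger_force: 0.0
```

carry_out:
  plan:
    - [[0, 0, -0.25], [0, 0, 0], 1]
    - [[0, 0, -0.5], [0, 0, 0], 1]
    - [[0, 0, -0.75], [0, 0, 0], 1]
    - [[0, 0, -0.9], [0, 0, 0], 1]
    - [[0, 0, -0.965], [0, 0, 0], 1]

```text
time_s: 30.3
eef_pos: [0.4305, -0.2234, 0.0344]
tcp_rot: [-0.002, 0.883, 0.47, -0.001]
wrist_force: [-0.1, -0.4, 0.5]
grip_width: 0.0854
finger_force: 0.0
```

carry_out:
  plan:
    - [[0, 0, 0], [0, 0, 0], 1]
    - [[0, 0, 0], [0, 0, 0], 0]
    - [[0, 0, 0], [0, 0, 0], 0]
    - [[0, 0, 0], [0, 0, 0], 0]
    - [[0, 0, 0], [0, 0, 0], 0]

```text
time_s: 30.8
eef_pos: [0.4312, -0.225, 0.0381]
tcp_rot: [0.001, 0.883, 0.47, 0.0]
wrist_force: [0.1, -0.1, 0.5]
grip_width: 0.0281
finger_force: 0.0
```

carry_out:
  plan:
    - [[0, 0, 0], [0, 0, 0], 0]
    - [[0, 0, 0], [0, 0, 0], 0]
    - [[0, 0, 0], [0, 0, 0], 0]

```text
time_s: 31.1
eef_pos: [0.4312, -0.2251, 0.0382]
tcp_rot: [0.001, 0.883, 0.47, 0.0]
wrist_force: [-0.6, 1.8, 8.6]
grip_width: 0.0245
finger_force: 29.0
```

carry_out:
  plan:
    - [[0, 0, 0.15], [0, 0, 0], 0]
    - [[0, 0, 0.4], [0, 0, 0], 0]
    - [[0, 0, 0.65], [0, 0, 0], 0]
    - [[0, 0, 0.9], [0, 0, 0], 0]
    - [[0, 0, 0.97], [0, 0, 0], 0]

```text
time_s: 31.6
eef_pos: [0.4321, -0.2257, 0.2367]
tcp_rot: [0.003, 0.883, 0.47, 0.002]
wrist_force: [0.3, -0.4, -1.1]
grip_width: 0.0242
finger_force: 29.9
```

carry_out:
  plan:
    - [[0.2, 0.24, 0], [0, 0, 0], 0]
    - [[0.4, 0.47, 0], [0, 0, 0], 0]
    - [[0.55, 0.65, 0], [0, 0, 0], 0]
    - [[0.55, 0.65, 0], [0, 0, 0], 0]

```text
time_s: 32.0
eef_pos: [0.5425, -0.0919, 0.2315]
tcp_rot: [0.0, 0.882, 0.471, 0.0]
wrist_force: [-0.2, -1.5, -0.5]
grip_width: 0.0248
finger_force: 29.9
```

carry_out:
  plan:
    - [[0.16, 0.19, 0], [0, 0, 0], 0]
    - [[0.32, 0.38, 0], [0, 0, 0], 0]
    - [[0.48, 0.57, 0], [0, 0, 0], 0]
    - [[0.557, 0.655, 0], [0, 0, 0], 0]
    - [[0.557, 0.655, 0], [0, 0, 0], 0]

```text
time_s: 32.5
eef_pos: [0.6532, 0.0387, 0.2308]
tcp_rot: [-0.0, 0.882, 0.471, 0.0]
wrist_force: [-0.9, -1.0, -0.0]
grip_width: 0.0251
finger_force: 29.9
```

carry_out:
  plan:
    - [[0, 0, 0], [0, 0, 0], 0]
    - [[0, 0, -0.1], [0, 0, 0], 0]
    - [[0, 0, -0.2], [0, 0, 0], 0]
    - [[0, 0, -0.26], [0, 0, 0], 0]
    - [[0, 0, -0.315], [0, 0, 0], 0]

```text
time_s: 33.0
eef_pos: [0.6518, 0.0354, 0.168]
tcp_rot: [-0.0, 0.883, 0.469, -0.0]
wrist_force: [-0.2, 1.0, -0.6]
grip_width: 0.0247
finger_force: 29.9
```

carry_out:
  plan:
    - [[0, 0, -0.02], [0, 0, 0], 0]
    - [[0, 0, -0.035], [0, 0, 0], 0]
    - [[0, 0, -0.05], [0, 0, 0], 0]
    - [[0, 0, -0.05], [0, 0, 0], 0]

```text
time_s: 33.4
eef_pos: [0.6522, 0.0362, 0.1584]
tcp_rot: [0.0, 0.883, 0.47, 0.0]
wrist_force: [0.4, -0.9, -1.2]
grip_width: 0.0245
finger_force: 29.9
```

carry_out:
  plan:
    - [[0, 0, -0.015], [0, 0, 0], 0]
    - [[0, 0, -0.03], [0, 0, 0], 0]
    - [[0, 0, -0.03], [0, 0, 0], 0]

```text
time_s: 33.7
eef_pos: [0.6537, 0.0364, 0.1569]
tcp_rot: [0.001, 0.883, 0.47, 0.002]
wrist_force: [-9.6, 0.5, 30.2]
grip_width: 0.025
finger_force: 32.7
```

carry_out:
  plan:
    - [[0, 0, 0.02], [0, 0, 0], 1]
    - [[0, 0, 0.02], [0, 0, 0], 1]
    - [[0, 0, 0.02], [0, 0, 0], 1]
    - [[0, 0, 0.2], [0, 0, 0], 1]
    - [[0, 0, 0.39], [0, 0, 0], 1]

```text
time_s: 34.2
eef_pos: [0.6514, 0.0362, 0.2296]
tcp_rot: [-0.001, 0.883, 0.47, -0.002]
wrist_force: [1.1, -0.1, -0.7]
grip_width: 0.0851
finger_force: 0.0
```

carry_out:
  plan:
    - [[-0.55, -0.9, 0], [0, 0, 0], 1]
    - [[-0.55, -0.9, 0], [0, 0, 0], 1]
    - [[-0.55, -0.9, 0], [0, 0, 0], 1]
    - [[-0.55, -0.9, 0], [0, 0, 0], 1]
    - [[-0.55, -0.9, 0], [0, 0, 0], 1]

```text
time_s: 34.7
eef_pos: [0.5399, -0.147, 0.23]
tcp_rot: [-0.0, 0.884, 0.468, -0.001]
wrist_force: [-0.3, 0.5, 0.5]
grip_width: 0.0854
finger_force: 0.0
```

carry_out:
  plan:
    - [[-0.5625, -0.905, 0], [0, 0, 0], 1]
    - [[-0.5625, -0.905, 0], [0, 0, 0], 1]
    - [[-0.5625, -0.905, 0], [0, 0, 0], 1]
    - [[-0.5625, -0.905, 0], [0, 0, 0], 1]
    - [[-0.5625, -0.905, 0], [0, 0, 0], 1]

```text
time_s: 35.2
eef_pos: [0.4278, -0.3277, 0.23]
tcp_rot: [0.0, 0.884, 0.468, -0.0]
wrist_force: [-0.1, 0.2, 0.2]
grip_width: 0.0855
finger_force: 0.0
```

carry_out:
  plan:
    - [[0, 0, -0.25], [0, 0, 0], 1]
    - [[0, 0, -0.5], [0, 0, 0], 1]
    - [[0, 0, -0.75], [0, 0, 0], 1]
    - [[0, 0, -0.9], [0, 0, 0], 1]
    - [[0, 0, -0.96], [0, 0, 0], 1]

```text
time_s: 35.7
eef_pos: [0.4289, -0.3231, 0.0352]
tcp_rot: [-0.002, 0.883, 0.47, -0.001]
wrist_force: [0.2, -0.4, 0.2]
grip_width: 0.0854
finger_force: 0.0
```

carry_out:
  plan:
    - [[0, 0, 0], [0, 0, 0], 1]
    - [[0, 0, 0], [0, 0, 0], 0]
    - [[0, 0, 0], [0, 0, 0], 0]
    - [[0, 0, 0], [0, 0, 0], 0]
    - [[0, 0, 0], [0, 0, 0], 0]

```text
time_s: 36.2
eef_pos: [0.43, -0.3251, 0.0392]
tcp_rot: [0.001, 0.883, 0.47, 0.0]
wrist_force: [0.1, -0.1, -0.6]
grip_width: 0.0285
finger_force: 0.0
```

carry_out:
  plan:
    - [[0, 0, 0], [0, 0, 0], 0]
    - [[0, 0, 0], [0, 0, 0], 0]
    - [[0, 0, 0], [0, 0, 0], 0]

```text
time_s: 36.5
eef_pos: [0.43, -0.3251, 0.0392]
tcp_rot: [0.001, 0.883, 0.47, 0.0]
wrist_force: [-1.3, 1.6, 6.5]
grip_width: 0.0249
finger_force: 29.0
```

carry_out:
  plan:
    - [[0, 0, 0.15], [0, 0, 0], 0]
    - [[0, 0, 0.4], [0, 0, 0], 0]
    - [[0, 0, 0.65], [0, 0, 0], 0]
    - [[0, 0, 0.9], [0, 0, 0], 0]
    - [[0, 0, 0.97], [0, 0, 0], 0]

```text
time_s: 37.0
eef_pos: [0.4309, -0.3259, 0.238]
tcp_rot: [0.004, 0.883, 0.47, 0.001]
wrist_force: [0.7, -0.8, -1.9]
grip_width: 0.0243
finger_force: 29.8
```

```bash
python3 - <<'E'
from h import *
np.set_printoptions(precision=4,suppress=True)
s,K1,T1=cam('scene'); t,K2,T2=cam('top')
for n in ('scene','top'): print([(round(d['xy'][0]*640,1),round(d['xy'][1]*480,1),round(d['confidence'],2)) for o in ('flask1','mouth1') for d in arm.search_frame(o,n)])
a=cv2.resize(s[170:320,250:410],(400,375),interpolation=2); b=cv2.resize(t[180:330,220:380],(400,375),interpolation=2)
save(np.hstack([a,b]),'p2.png')
o=cv2.imread('pics/p1.png')[:,:,::-1].astype(int); n=np.hstack([a,b]).astype(int)
for r in [(50,210,280,390),(60,165,475,570),(70,170,580,670)]: print('diff',r,np.abs(o-n)[r[0]:r[1],r[2]:r[3]].mean())
E
```

```text
[(350.0, 247.5, 0.81), (388.5, 220.2, 0.72), (308.2, 276.7, 0.71), (301.8, 277.7, 0.93), (383.1, 223.7, 0.83), (348.8, 242.9, 0.78), (122.3, 229.0, 0.68)]
[(264.5, 221.4, 0.76), (406.2, 237.2, 0.74), (299.9, 235.6, 0.68), (351.4, 232.6, 0.65), (265.9, 226.1, 0.79), (303.5, 236.1, 0.79), (349.9, 233.3, 0.6)]
diff (50, 210, 280, 390) 8.187045454545455
diff (60, 165, 475, 570) 11.238863826232247
diff (70, 170, 580, 670) 38.56681481481481
```

View pics/p2.png

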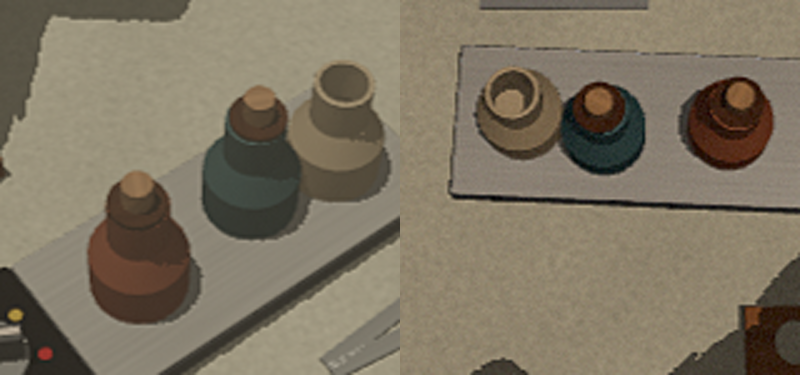

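Someone knocked the teal flask towards the cream one: its stopper top is now at about (600,100) in the top crop, but it is still stoppered and on the plate. The cream mouth is barely moved, at about (343,83) and (512,93). I'll insert its stopper.

carry_out:
  plan:
    - [[0.1, 0.2, 0], [0, 0, 0], 0]
    - [[0.2, 0.4, 0], [0, 0, 0], 0]
    - [[0.3, 0.6, 0], [0, 0, 0], 0]
    - [[0.385, 0.775, 0], [0, 0, 0], 0]

```text
time_s: 37.7
eef_pos: [0.5068, -0.1677, 0.2308]
tcp_rot: [-0.001, 0.883, 0.47, -0.001]
wrist_force: [-0.2, -1.8, 0.2]
grip_width: 0.0247
finger_force: 29.8
```

carry_out:
  plan:
    - [[0.1, 0.2, 0], [0, 0, 0], 0]
    - [[0.2, 0.4, 0], [0, 0, 0], 0]
    - [[0.3, 0.6, 0], [0, 0, 0], 0]
    - [[0.385, 0.775, 0], [0, 0, 0], 0]

```text
time_s: 38.1
eef_pos: [0.5838, -0.0126, 0.2306]
tcp_rot: [-0.001, 0.883, 0.47, -0.001]
wrist_force: [0.7, -0.3, -0.3]
grip_width: 0.0246
finger_force: 29.8
```

carry_out:
  plan:
    - [[0.1, 0.2, 0], [0, 0, 0], 0]
    - [[0.2, 0.4, 0], [0, 0, 0], 0]
    - [[0.3, 0.6, 0], [0, 0, 0], 0]
    - [[0.3825, 0.77, 0], [0, 0, 0], 0]
    - [[0.3825, 0.77, 0], [0, 0, 0], 0]

```text
time_s: 38.6
eef_pos: [0.6605, 0.1432, 0.2296]
tcp_rot: [-0.001, 0.882, 0.471, -0.001]
wrist_force: [-0.4, 0.3, -0.4]
grip_width: 0.0245
finger_force: 29.8
```

carry_out:
  plan:
    - [[0, 0, 0], [0, 0, 0], 0]
    - [[0, 0, -0.1], [0, 0, 0], 0]
    - [[0, 0, -0.2], [0, 0, 0], 0]
    - [[0, 0, -0.26], [0, 0, 0], 0]
    - [[0, 0, -0.315], [0, 0, 0], 0]

```text
time_s: 39.1
eef_pos: [0.6599, 0.1383, 0.1683]
tcp_rot: [-0.0, 0.883, 0.469, -0.0]
wrist_force: [1.3, 1.1, 2.0]
grip_width: 0.0244
finger_force: 29.9
```

carry_out:
  plan:
    - [[0, 0, -0.02], [0, 0, 0], 0]
    - [[0, 0, -0.035], [0, 0, 0], 0]
    - [[0, 0, -0.05], [0, 0, 0], 0]
    - [[0, 0, -0.05], [0, 0, 0], 0]

```text
time_s: 39.5
eef_pos: [0.6603, 0.1393, 0.1595]
tcp_rot: [0.0, 0.883, 0.47, 0.0]
wrist_force: [1.8, 1.2, 0.1]
grip_width: 0.0246
finger_force: 30.0
```

carry_out:
  plan:
    - [[0, 0, -0.015], [0, 0, 0], 0]
    - [[0, 0, -0.03], [0, 0, 0], 0]
    - [[0, 0, -0.03], [0, 0, 0], 0]

```text
time_s: 39.8
eef_pos: [0.6618, 0.1404, 0.1577]
tcp_rot: [0.0, 0.883, 0.47, 0.003]
wrist_force: [-4.6, 4.7, 25.2]
grip_width: 0.0243
finger_force: 32.3
```

carry_out:
  plan:
    - [[0, 0, 0.02], [0, 0, 0], 1]
    - [[0, 0, 0.02], [0, 0, 0], 1]
    - [[0, 0, 0.02], [0, 0, 0], 1]
    - [[0, 0, 0.2], [0, 0, 0], 1]
    - [[0, 0, 0.4], [0, 0, 0], 1]

```text
time_s: 40.3
eef_pos: [0.6592, 0.1389, 0.2321]
tcp_rot: [-0.001, 0.883, 0.47, -0.002]
wrist_force: [0.8, 0.0, 0.4]
grip_width: 0.0852
finger_force: 0.0
```

carry_out:
  plan:
    - [[-0.085, -0.86, 0], [0, 0, 0], 1]
    - [[-0.085, -0.86, 0], [0, 0, 0], 1]
    - [[-0.085, -0.86, 0], [0, 0, 0], 1]
    - [[-0.085, -0.86, 0], [0, 0, 0], 1]
    - [[-0.085, -0.86, 0], [0, 0, 0], 1]

```text
time_s: 40.8
eef_pos: [0.6426, -0.036, 0.2327]
tcp_rot: [-0.0, 0.884, 0.468, -0.001]
wrist_force: [0.1, 0.1, -0.6]
grip_width: 0.0853
finger_force: 0.0
```

carry_out:
  plan:
    - [[-0.085, -0.86, 0], [0, 0, 0], 1]
    - [[-0.085, -0.86, 0], [0, 0, 0], 1]
    - [[-0.085, -0.86, 0], [0, 0, 0], 1]
    - [[-0.085, -0.86, 0], [0, 0, 0], 1]
    - [[-0.085, -0.86, 0], [0, 0, 0], 1]

```text
time_s: 41.3
eef_pos: [0.6257, -0.207, 0.2326]
tcp_rot: [-0.0, 0.884, 0.468, -0.0]
wrist_force: [-0.6, -0.2, 0.2]
grip_width: 0.0856
finger_force: 0.0
```

```bash
python3 - <<'E'
from h import *
np.set_printoptions(precision=4,suppress=True)
s,K1,T1=cam('scene'); w,K,T=cam('wrist'); t,K2,T2=cam('top')
print(arm.observe()['eef_pos'],proj([.626,-.205,.076],K,T))
a=cv2.resize(s[180:310,250:410],(400,325),interpolation=2); b=cv2.resize(t[190:320,220:380],(400,325),interpolation=2); c=cv2.resize(w[120:320,200:440],(320,267)); c=np.pad(c,((0,0),(0,480),(0,0)))
save(np.vstack([np.hstack([a,b]),c]),'p3.png')
E
```

```text
[ 0.6264 -0.2034  0.2329] [323.8296 219.1386]
```

View pics/p3.png

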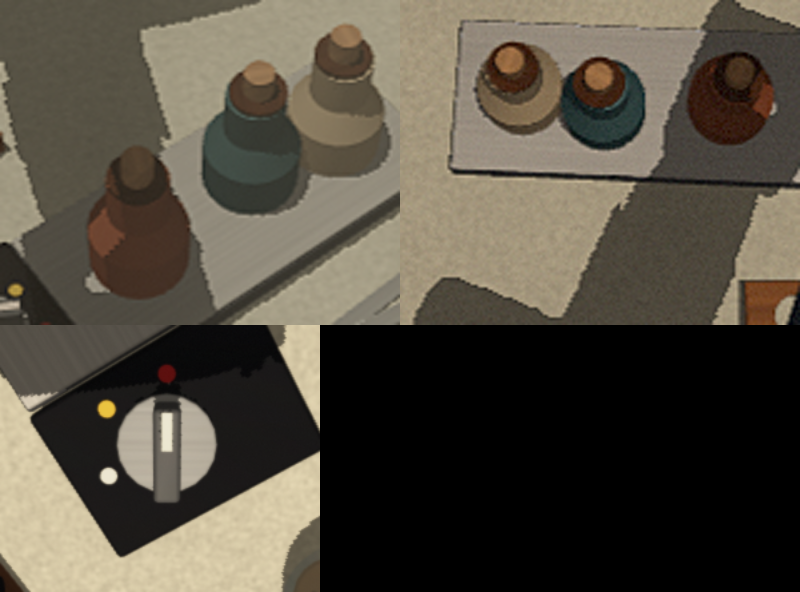

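All three flasks are upright on the plate with stoppers home. The knob bar points straight at the red dot, with its centre near (325,215) in the wrist picture. Now I'll click it back one step.

carry_out:
  plan:
    - [[0.005, 0.005, -0.25], [0, 0, 0], 1]
    - [[0.005, 0.005, -0.5], [0, 0, 0], 1]
    - [[0.005, 0.005, -0.75], [0, 0, 0], 1]
    - [[0.005, 0.005, -0.86], [0, 0, 0], 1]
    - [[0.005, 0.005, -0.915], [0, 0, 0], 1]

```text
time_s: 41.95
eef_pos: [0.6264, -0.2016, 0.0477]
tcp_rot: [-0.002, 0.882, 0.47, -0.001]
wrist_force: [-0.6, 0.7, 0.4]
grip_width: 0.0852
finger_force: 0.0
```

carry_out:
  plan:
    - [[0, 0, 0], [0, 0, 0], 1]
    - [[0, 0, 0], [0, 0, 0], 0]
    - [[0, 0, 0], [0, 0, 0], 0]
    - [[0, 0, 0], [0, 0, 0], 0]
    - [[0, 0, 0], [0, 0, 0], 0]
  newtons: 50

```text
time_s: 42.45
eef_pos: [0.6275, -0.204, 0.0512]
tcp_rot: [0.001, 0.883, 0.47, 0.0]
wrist_force: [0.2, -0.1, 0.2]
grip_width: 0.0283
finger_force: 0.0
```

carry_out:
  plan:
    - [[0, 0, 0], [0, 0, 0], 0]
    - [[0, 0, 0], [0, 0, 0], 0]
    - [[0, 0, 0], [0, 0, 0], 0]
    - [[0, 0, 0], [0, 0, 0], 0]

```text
time_s: 42.85
eef_pos: [0.6277, -0.2041, 0.051]
tcp_rot: [0.001, 0.883, 0.47, 0.0]
wrist_force: [1.1, -1.5, 6.3]
grip_width: 0.0151
finger_force: 50.3
```

carry_out:
  plan:
    - [[0, 0, 0], [0, 0, 0.06], 0]
    - [[0, 0, 0], [0, 0, 0.12], 0]
    - [[0, 0, 0], [0, 0, 0.18], 0]
    - [[0, 0, 0], [0, 0, 0.24], 0]
    - [[0, 0, 0], [0, 0, 0.3], 0]

```text
time_s: 43.35
eef_pos: [0.6271, -0.204, 0.051]
tcp_rot: [-0.0, 0.693, 0.721, -0.0]
wrist_force: [-3.5, 0.3, 8.7]
grip_width: 0.0155
finger_force: 50.9
```

carry_out:
  plan:
    - [[0, 0, 0], [0, 0, 0.06], 0]
    - [[0, 0, 0], [0, 0, 0.12], 0]
    - [[0, 0, 0], [0, 0, 0.18], 0]
    - [[0, 0, 0], [0, 0, 0.2], 0]
    - [[0, 0, 0], [0, 0, 0.2], 0]

```text
time_s: 43.85
eef_pos: [0.6266, -0.2041, 0.051]
tcp_rot: [-0.0, 0.529, 0.849, -0.0]
wrist_force: [-4.8, -1.1, 10.2]
grip_width: 0.0151
finger_force: 51.1
```

carry_out:
  plan:
    - [[0, 0, 0], [0, 0, 0], 0]
    - [[0, 0, 0], [0, 0, 0], 0]
    - [[0, 0, 0], [0, 0, 0], 1]
    - [[0, 0, 0], [0, 0, 0], 1]
    - [[0, 0, 0], [0, 0, 0], 1]

```text
time_s: 44.35
eef_pos: [0.627, -0.2037, 0.05]
tcp_rot: [-0.0, 0.53, 0.848, -0.0]
wrist_force: [0.2, 0.8, -0.4]
grip_width: 0.058
finger_force: 0.0
```

carry_out:
  plan:
    - [[0, 0, 0], [0, 0, 0], 1]
    - [[0, 0, 0.25], [0, 0, 0], 1]
    - [[0, 0, 0.5], [0, 0, 0], 1]
    - [[0, 0, 0.75], [0, 0, 0], 1]
    - [[0, 0, 1], [0, 0, 0], 1]

```text
time_s: 44.85
eef_pos: [0.6269, -0.2036, 0.2524]
tcp_rot: [0.0, 0.53, 0.848, 0.0]
wrist_force: [0.9, -0.5, -0.5]
grip_width: 0.0856
finger_force: 0.0
```

carry_out:
  plan:
    - [[-0.9, -0.4, 0], [0, 0, 0], 1]
    - [[-0.9, -0.4, 0], [0, 0, 0], 1]
    - [[-0.9, -0.4, 0], [0, 0, 0], 1]
    - [[-0.9, -0.4, 0], [0, 0, 0], 1]
    - [[-0.9, -0.4, 0], [0, 0, 0], 1]

```text
time_s: 45.35
eef_pos: [0.4435, -0.2853, 0.2505]
tcp_rot: [-0.0, 0.531, 0.847, -0.0]
wrist_force: [0.7, -0.4, 0.1]
grip_width: 0.0853
finger_force: 0.0
```

```bash
python3 - <<'E'
from h import *
s,_,_=cam('scene'); t,_,_=cam('top')
a=cv2.resize(s[170:350,200:420],(400,327),interpolation=2); b=cv2.resize(t[160:340,220:440],(400,327),interpolation=2)
save(np.hstack([a,b]),'p4.png'); print(arm.observe()['time_s'])
E
```

```text
45.45
```

View pics/p4.png

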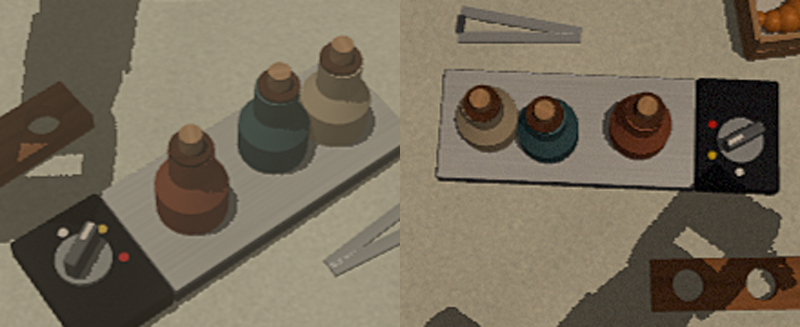

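The final view shows the knob line at the yellow dot and all three flasks stoppered, upright and on the plate. The arm is clear, so I'll hand in.

```bash
python3 -c "
from bench import arm
print(arm.finish_job())"
```

```text
the job is handed in; nothing more can be done
None
```

The job is handed in: I preheated the empty plate on high, put a stopper home in all three flasks and stood them upright on the plate, then clicked the knob back to keep warm; the teal flask got knocked up against the cream one along the way but stayed on the plate.

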